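# Show the glass specimen tube and set it in the cubby cradle

## Robot

A 6-joint arm with a two-finger parallel gripper is mounted at the origin on the work surface. World frame = base frame: x ahead of the robot, y to its left, z up, the work surface at z = 0. Lengths are in m, angles in degrees, forces in N, time in s.
With the tool pointing down it reaches from about 0.275 to 0.75 m from the base axis. Payload 10.2 kg.
Tool frame: the origin (TCP) lies midway between the tips of the shut fingers; the grasp point (between the pads) lies grip_depth behind it (grip_depth is the distance from the TCP to the grasp point, in m); z points along the fingers, y is the line along which they close (so a half turn about z gives the same grasp; the last joint's range is limited). The gripper opens to 85 mm and grips with 20 to 120 N. Pads are 22 mm wide; open, the fingers measure 114 mm over their backs; the gripper's body (76 mm by 85 mm) begins 54 mm behind the grasp point. The pads swing forward as they close: fully open they stand 13 mm farther back than shut.
Start: joints at [63.633, 17.928, 85.812, -0, 76.261, -12.8], TCP at [0.123, 0.51, 0.206] pointing down, gripper open.
Joint ranges: [-168.41, 168.41], [-55.51, 124.54], [10.69, 146.95], [-70.63, 250.63], [1, 178], [-165.06, 165.06]. Speed limits (degrees/s): [136.94, 136.94, 172.46, 180, 180, 180].

## Interface

Orientations are given as a 3x3 rotation matrix whose columns are the frame's x, y, z axes.
In Python, from cell import * gives the robot as it stands.
- The arm moves only by the shell command python3 -m handwheel 'ROWS' [FORCE]. ROWS is a JSON object of lists of equal length, an entry for each row: "hand": the finger opening in m, from 0 to 0.0854; "linear": the shift along the tool's x, y, z in m, a list of three; "yaw": the turn about the tool's z in degrees. A call has exactly 8 rows; each row is the pose to reach, as a shift and turn from the pose commanded when the call began, along the tool's axes at that moment; what a row does not reach only later rows make up. A row lasts 1/8 s, in which the tool goes at most 62.5 mm and 10.7 degrees, less where a joint would pass 70% of its speed; a pose out of reach is approached as far as the arm can. A call with a gripper value outside its range is refused whole. The fingers move at their own pace and stop on an object; FORCE is the grip in N (left out, the last holds). Time passes only in rows, so rows that repeat a pose let the fingers close, or fill a call up. It gives the time, the measured TCP pose, the force, the opening and the grip force at its end, in the units of the state.
- observe(): the state, without advancing time (a new reading comes with each control period).
- grab_frame(name): name is "scene" or "top" or "wrist"; returns a dict with "image" (420x560x3 uint8, red, green, blue), "K" (3x3 intrinsics, pixels), "distortion" ([k1, k2, p1, p2, k3] as OpenCV has them; the pictures are not rectified), "R" (3x3) and "t" (3): a world point X has camera coordinates R X + t; the wrist camera has in their place "mount" (4x4, takes a point from camera to tool coordinates, whose origin is the TCP and whose axes are the flange's). Camera axes: x right, y down, z forward; pixel columns grow to the right and rows downward; lengths in m; the calibration is good to about 2 mm. A picture is of the moment at which its call begins: read the wrist's pose just before it. There is no depth.
- hand_in(): hands the job in; it is judged then, once.
The state is a dict: "clock": time; "joint_pos": joint angles; "joint_vel": joint speeds; "joint_torque": joint torques, N m; "tool_pos": TCP position; "tcp_rot": TCP orientation; "wrist_force": force on the tool from outside, world axes, zero at the start; "ft_torque": the same for the moment, N m; "gripper_width": finger opening in m; "grip_force": force on a finger pad.
Only numpy, scipy, OpenCV 4.12 (cv2) and the standard library are available. Lean on these libraries where they do the work, as an engineer would, in place of code of your own. Each camera call takes 0.05 s, during which the arm holds its last target. There are 200 camera calls.

## Task

Take the birch carrier tray by its red tab and lift it, so that the glass specimen tube rides up out of the green cradle on the tray's bowed runners. Hold it up for the class for at least 5 seconds in one go with the tray more than 22 cm above the desk and the tube kept within 2 cm of the tray's middle, then carry it to the blue cradle on top of the pine cubby and lower the tray flat onto it so that the tube comes to lie in the notches, and let go. Never let the tube roll to the tray's end rims, do not touch the tube with the robot, move it gently, and leave the mug, bell, staple remover and ruler alone.

Things in the scene. Friction and masses are not known exactly. Their poses are not given: they have to be found in the camera images.
- tray: Birch carrier tray, an open frame, 0.25 kg (+-20 %). Origin: centre of its underside; z up, y along it (the way the tube rolls), -x towards the red tab. Frame 96 (x) by 246 (y) by 6 mm, opening 68 by 200 mm. End rims 34 mm high, inner faces at y = +-117 mm: the tube's axis would reach them at +-82 mm. A neck 18 mm wide, 10 mm high runs from frame to tab.
- tray_crown (a point): Top of the crown, (0, 0, 20) mm in the tray frame, axes as the tray's. Two 10 mm round runners along y at x = +-41 mm bow up like an arch of radius 1.1 m: the tube across them is unstable, needs tilt feedback. With r = its y on the tray: r'' = 2/3 (9.81 (r/1.14 - tilt about tray +x) - tray acceleration along y), time constant 0.42 s, less a rolling resistance worth some 0.015 rad of tilt.
- tray_tab (a point): Grip point in the middle of the upright red tab, at (-155, 0, 40) mm in the tray frame, axes as the tray's. The tab is 14 mm thick (x), 60 mm wide (y) and reaches from the level of the tray's underside to 62 mm above it. Grip it across its thickness (fingers closing along tray x), pointing down; grip firmly (60 N or more) as tray and tube overhang.
- tube: Fragile round-ended amber glass specimen tube with brass bands, diameter 70 mm, length 160 mm (straight part 90), 0.13 kg (+-25 %), rolls like a solid cylinder. Origin at its centre; x along it (it spins about x: use its position). Starts in the green notches along tray x, 5 mm above the runners; riding in the tray's middle its axis is 55 mm above the tray's underside.
- dock_rest (a point): Top of the green cradle's 12 mm base, fixed on the desk, below its notches' middle. z up, -x towards the tab; base x -175 to 60, y -104 to 172 mm. At x = +-20 mm stand 8 mm thick V notches, 45 degree faces reaching 56 mm out, tops 67 mm above the base, up through the tray's opening. The tray starts 34 mm off to +y (so the tube is off its middle), 6 mm clear between two 50 mm high end stops.
- cubby_rest (a point): Where the tray's origin belongs at the end, axes parallel to the tray's: top of the blue cradle's base, 152 mm above the desk. Notches as in the green one, base y +-125 mm, no end stops, fixed on the pine cubby (140 mm high, x -180 to 80, y +-135 mm here, frosted sliding door at +x). Cubby and green cradle may stand on either side of the desk, each turned a little.
- cubby_seat (a point): 60 mm above cubby_rest: where the tube's centre lies when it rests in the blue notches, 5 mm clear of the crown of a centred tray. The sloped notches catch and centre a tube that comes down up to 25 mm off.
- mug: Blue ceramic mug, 82 mm across, 95 mm high, origin under its centre. Bystander.
- bell: Brass hand bell with dark wooden handle, standing, 72 mm across, 115 mm high, origin under its centre. Bystander.
- remover: Black spring-jaw staple remover, about 66 by 30 by 36 mm, origin under its centre. Bystander.
- ruler: Piece of a pale birch ruler, 28 by 120 by 6 mm, lying flat, origin under its centre. Bystander.
There are look-alikes about, which are no part of the job. What is shaped like the tube but purple is not meant.

How it is judged (in metres and radians):
On the way, in this order (a step that is already met when the one before it is completed fails the run):
1. the tray is held more than 21 cm above the desk with the tube within 25 mm of its middle, riding on it, for 5 s without a break (height (world z) of tray above 0.21 m and y of tube in the frame of tray between -0.025 and 0.025 m and z of tube in the frame of tray below 0.065 m and distance between tube and tray below 0.08 m), for 4.8 s.
2. the tube lies in the blue cradle (distance between tube and cubby_seat below 0.03 m), for 0.2 s.
At the end, for the whole second after the job is handed in: The tube lies at rest in the blue cradle's notches (centre within 25 mm of the seat along the notches, 10 mm across and 8 mm in height), the tray lies level under it on the cradle's base (origin within 20 mm of its place, tilt under 0.05 rad) and is released (distance between tube and cubby_seat below 0.025 m and y of tube in the frame of cubby_seat between -0.01 and 0.01 m and z of tube in the frame of cubby_seat between -0.008 and 0.008 m and distance between tray and cubby_rest below 0.02 m and angle between tray's own z axis and vertical below 0.05 rad and linear speed of each of tube, tray below 0.03 m/s); the robot touches nothing.
It fails at once if the tube rolls to an end rim of the tray or off it (y of tube in the frame of tray above 0.078 m or y of tube in the frame of tray below -0.078 m or distance between tube and tray above 0.13 m).
It fails at once if the robot touches the glass tube (contact force between any of the arm, the fingers and tube above 0.5 N).
It fails at once if the tube is rushed or dropped (faster than 0.45 m/s) (linear speed of tube above 0.45 m/s).
It fails at once if the tray is tipped (more than 0.4 rad) (angle between tray's own z axis and vertical above 0.4 rad).
It fails at once if a bystander is disturbed (distance of any of mug, bell, remover, ruler from where it was at the start of the episode above 0.03 m).
It also fails if it takes over 72 s, if anything falls off the work surface, if the arm or the gripper's body presses on something with over 40 N, if the wrist force passes 120 N, or if a joint passes its speed limit or range.

## Working session

There is one attempt and no reset: what is moved stays moved. The work goes in short steps, Python scripts to look and compute and a shell command to move; the robot and the scene stay as the last step left them, time stands still between calls to the robot, and variables do not carry over. Pictures are saved under pics/ and viewed, at most 10 in all, crops included, and the job is handed in when it is done.

```bash
mkdir -p pics; ls
python3 - <<'E'
from cell import *
import cv2, numpy as np, pickle
s=observe(); print(s['clock'],s['tool_pos'],s['tcp_rot'],s['gripper_width'])
try: print(grip_depth)
except Exception as e: print(e)
F={n:grab_frame(n) for n in("scene","top","wrist")}
pickle.dump((s,F),open('f0.pkl','wb'))
for n,f in F.items():
    cv2.imwrite(f'pics/{n}0.png',f['image'][:,:,::-1]); print(n,f['K'],f['distortion'],f.get('R'),f.get('t'),f.get('mount'))
E
```

```text
pics
0.0 [0.1230501  0.51009673 0.20573706] [[-9.72093884e-01  2.34591454e-01 -5.74949896e-04]
 [ 2.34591971e-01  9.72093286e-01 -1.11840586e-03]
 [ 2.96536476e-04 -1.22207413e-03 -9.99999209e-01]] 0.0853570251869979
0.0187
scene [[404.79722542   0.         277.08500982]
 [  0.         404.79722542 206.33792464]
 [  0.           0.           1.        ]] [-0.12354133  0.          0.          0.          0.        ] [[ 0.8648316   0.50164826 -0.02037978]
 [ 0.29333541 -0.53781435 -0.79038602]
 [-0.40745631  0.67757269 -0.61227004]] [-0.47183831 -0.02174502  1.58190786] None
top [[531.61703017   0.         279.40330765]
 [  0.         531.61703017 211.11179667]
 [  0.           0.           1.        ]] [-0.12478684  0.          0.          0.          0.        ] [[ 0.00896264 -0.99981707  0.01689656]
 [-0.98959807 -0.01129471 -0.14341579]
 [ 0.1435804  -0.01543542 -0.98951828]] [-0.00815316  0.56027555  1.61329129] None
wrist [[312.33255352   0.         284.922294  ]
 [  0.         312.33255352 212.81605176]
 [  0.           0.           1.        ]] [0.01524551 0.         0.         0.         0.        ] None None [[ 6.49045717e-04 -9.53567405e-01 -3.01178987e-01  7.70305871e-02]
 [ 9.99999789e-01  6.11052236e-04  2.20354300e-04  5.56982815e-04]
 [-2.60865841e-05 -3.01179067e-01  9.53567601e-01 -1.67033578e-01]
 [ 0.00000000e+00  0.00000000e+00  0.00000000e+00  1.00000000e+00]]
```

View pics/scene0.png

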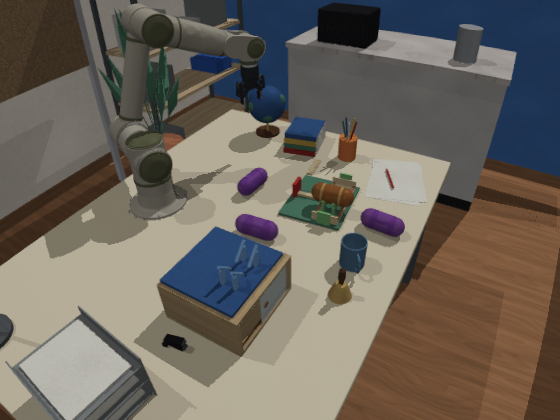

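View pics/top0.png

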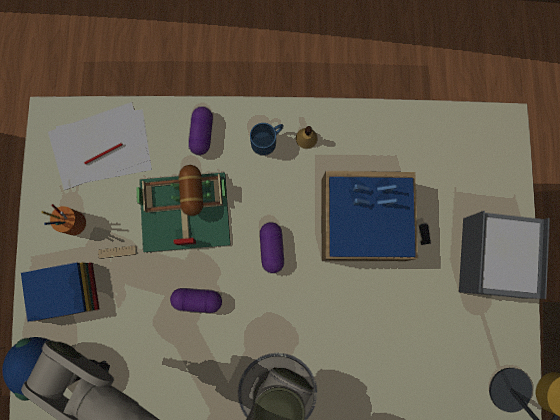

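```bash
cat > h.py <<'E'
import cv2, numpy as np, pickle
def ray(f,px,s=None):
    p=cv2.undistortPoints(np.float64(px).reshape(-1,1,2),f['K'],f['distortion'])[:,0]
    d=np.c_[p,np.ones(len(p))]
    if f.get('R') is not None:
        R=np.array(f['R']);t=np.array(f['t']); return -R.T@t, d@R
    M=np.array(f['mount']); W=np.array(s['tcp_rot']); o=np.array(s['tool_pos'])+W@M[:3,3]
    return o,(d@M[:3,:3].T)@W.T
def plane(f,px,z,s=None):
    o,d=ray(f,px,s); return o+d*((z-o[2])/d[:,2])[:,None]
def proj(f,X):
    R=np.array(f['R']);t=np.array(f['t'])
    return cv2.projectPoints(np.float64(X).reshape(-1,1,3),cv2.Rodrigues(R)[0],t,f['K'],np.array(f['distortion']))[0][:,0]
def mask(f,lo,hi,box=None):
    h=cv2.cvtColor(f['image'],cv2.COLOR_RGB2HSV); m=cv2.inRange(h,lo,hi)
    if box: 
        z=np.zeros_like(m); x0,y0,x1,y1=box; z[y0:y1,x0:x1]=m[y0:y1,x0:x1]; m=z
    return m
def big(m):
    c,_=cv2.findContours(m,cv2.RETR_EXTERNAL,cv2.CHAIN_APPROX_NONE); return max(c,key=cv2.contourArea)[:,0].astype(float)
def rect(P): 
    r=cv2.minAreaRect((P[:,:2]*1000).astype(np.float32)); return np.round(r[0],1),np.round(r[1],1),round(r[2],2)
E
python3 - <<'E'
from h import *
s,F=pickle.load(open('f0.pkl','rb')); f=F['top']
m=mask(f,(0,150,80),(6,255,255),(150,150,240,260))|mask(f,(174,150,80),(180,255,255),(150,150,240,260))
c=big(m); print('tab',c.min(0),c.max(0),rect(plane(f,c,.074)))
m=mask(f,(100,120,40),(125,255,255),(300,150,440,280)); c=big(m); P=plane(f,c,.152); print('blue',c.min(0),c.max(0),rect(P))
m=mask(f,(40,60,30),(90,255,255),(120,150,250,270)); c=big(m); print('green',c.min(0),c.max(0),rect(plane(f,c,.012)))
m=mask(f,(5,120,50),(16,255,255),(170,160,210,222)); c=big(m); print('tube',c.min(0),c.max(0),rect(plane(f,c,.075)))
im=f['image']
a=cv2.resize(im[155:265,130:240],None,fx=5,fy=5,interpolation=2); cv2.imwrite('pics/c1.png',a[:,:,::-1])
E
```

```text
tab [174. 238.] [192. 243.] (array([462., 289.]), array([13.1, 55.4]), 5.51)
blue [329. 177.] [414. 256.] (array([ 532.5, -270.3]), array([232.5, 249. ]), 0.35)
green [136. 173.] [229. 251.] (array([559.1, 306. ]), array([233.2, 287.5]), 5.33)
tube [170. 178.] [199. 199.] (array([621.9, 289.6]), array([62.4, 86.6]), 6.66)
```

View pics/c1.png

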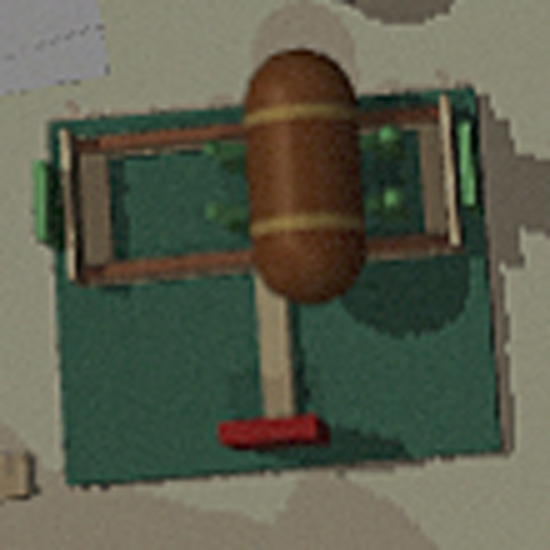

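```bash
python3 -m handwheel '{"hand":[0.05,0.05,0.05,0.05,0.05,0.05,0.05,0.05],"linear":[[-0.048,-0.017,0],[-0.102,-0.036,0],[-0.156,-0.055,0],[-0.21,-0.075,0],[-0.264,-0.094,0],[-0.318,-0.113,0],[-0.367,-0.13,0],[-0.381,-0.135,0]],"yaw":[9,18,28,38,48,58,67,71]}' 100
python3 - <<'E'
from cell import *
from h import *
s=observe(); print(s['clock'],s['tool_pos'],s['tcp_rot'],s['wrist_force'])
f=grab_frame('wrist'); pickle.dump((s,f),open('f1.pkl','wb')); cv2.imwrite('pics/w1.png',f['image'][:,:,::-1])
E
```

```text
clock: 1.15
tool_pos: [0.4638, 0.2878, 0.2057]
tcp_rot: [[-0.088, 0.996, -0.001], [0.996, 0.088, -0.001], [-0.0, -0.001, -1.0]]
wrist_force: [-1.3, 0.1, -0.2]
gripper_width: 0.0499
grip_force: 0.0
1.15 [0.4638183  0.28778348 0.20566481] [[-8.83988584e-02  9.96084929e-01 -6.75746512e-04]
 [ 9.96085034e-01  8.83984885e-02 -5.59070821e-04]
 [-4.97147049e-04 -7.22522210e-04 -9.99999615e-01]] [-1.31204067  0.0744642  -0.23702417]
```

View pics/w1.png

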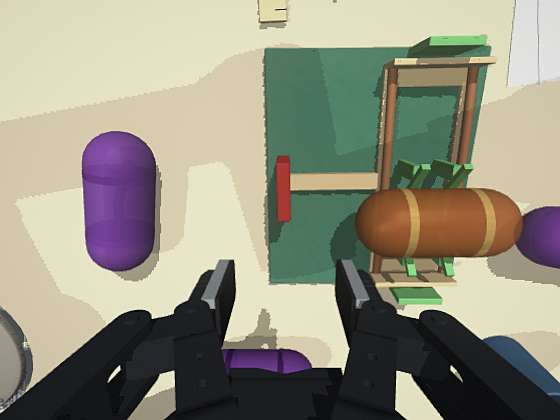

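Run:
```python
from h import *
s,f=pickle.load(open('f1.pkl','rb'))
b=(260,140,310,240)
m=mask(f,(0,150,150),(6,255,255),b)|mask(f,(174,150,150),(180,255,255),b)
hsv=cv2.cvtColor(f['image'],cv2.COLOR_RGB2HSV); print(hsv[190,272:296].tolist())
c=big(m); print(c.min(0),c.max(0),rect(plane(f,c,.074,s)))
m=mask(f,(5,120,60),(18,255,255),(350,170,525,270)); c=big(m); P=plane(f,c,.072,s); print('tube',rect(P))
# tray neck edges direction, tray ends (rim tops z=12+34)
print(plane(f,[[291,174],[291,189],[378,174],[378,189]],.022,s).round(4))
print(plane(f,[[440,62],[415,280]],.046,s).round(4))
g=mask(f,(60,60,40),(95,255,140),(255,40,360,290)); ys=range(60,280,20)
L=np.array([[np.nonzero(g[y])[0].min(),y] for y in ys],float); P=plane(f,L,.012,s); k=np.polyfit(P[:,1],P[:,0],1); print('green edge',P.round(4)[[0,-1]],-np.degrees(np.arctan(k[0])))
print('tool y angle',np.degrees(np.arctan2(s['tcp_rot'][1][1],s['tcp_rot'][0][1])))
```

```text
[[64, 54, 80], [63, 57, 80], [68, 64, 80], [75, 93, 82], [6, 126, 103], [2, 176, 146], [2, 178, 165], [2, 178, 169], [2, 177, 167], [2, 177, 167], [2, 176, 167], [2, 176, 168], [2, 177, 167], [1, 177, 169], [2, 179, 167], [2, 179, 168], [1, 181, 165], [1, 190, 156], [12, 109, 136], [29, 60, 127], [24, 68, 131], [22, 71, 130], [23, 71, 130], [23, 72, 131]]
[277. 163.] [289. 220.] (array([461.7, 291.9]), array([11.7, 57.5]), 5.34)
tube (array([630.3, 275.6]), array([79.9, 80.6]), 9.43)
[[0.4697 0.3012 0.022 ]
 [0.4713 0.2839 0.022 ]
 [0.5677 0.3099 0.022 ]
 [0.5708 0.2927 0.022 ]]
[[0.599  0.4243 0.046 ]
 [0.6255 0.1935 0.046 ]]
green edge [[0.4315 0.4166 0.012 ]
 [0.4539 0.1872 0.012 ]] 5.630751663485335
tool y angle 5.071481320102574
```

```bash
python3 -m handwheel '{"hand":[0.05,0.05,0.05,0.05,0.05,0.05,0.05,0.04],"linear":[[0.002,-0.001,0.015],[0.004,-0.0015,0.05],[0.004,-0.0015,0.09],[0.004,-0.0015,0.13],[0.004,-0.0015,0.158],[0.004,-0.0015,0.172],[0.004,-0.0015,0.172],[0.004,-0.0015,0.172]],"yaw":[-0.2,-0.4,-0.4,-0.4,-0.4,-0.4,-0.4,-0.4]}' 100;  python3 - <<'E'
from cell import *
from h import *
s=observe(); print(s['tool_pos'],s['wrist_force'])
f=grab_frame('wrist'); pickle.dump((s,f),open('f2.pkl','wb')); cv2.imwrite('pics/w2.png',f['image'][:,:,::-1])
E
```

```text
clock: 2.2
tool_pos: [0.4604, 0.294, 0.0353]
tcp_rot: [[-0.102, 0.995, 0.002], [0.995, 0.102, 0.001], [0.0, 0.002, -1.0]]
wrist_force: [0.5, -0.2, 0.0]
gripper_width: 0.0402
grip_force: 0.0
[0.46036482 0.29403422 0.03530786] [ 0.53775795 -0.1891393   0.04020983]
```

View pics/w2.png

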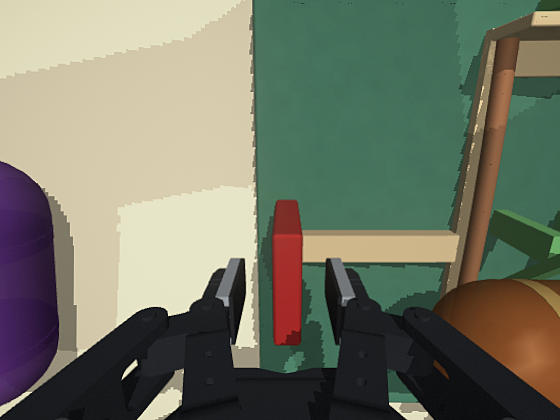

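```bash
python3 -m handwheel '{"hand":[0.03,0.01,0,0,0,0,0,0],"linear":[[-0.002,0,0.002],[-0.002,0,0.002],[-0.002,0,0.002],[-0.002,0,0.002],[-0.002,0,0.002],[-0.002,0,0.002],[-0.002,0,0.002],[-0.002,0,0.002]],"yaw":[0.3,0.3,0.3,0.3,0.3,0.3,0.3,0.3]}' 110;  python3 - <<'E'
from cell import *
from h import *
s=observe(); print(s['tool_pos'],s['wrist_force'],s['ft_torque'],s['grip_force'])
f=grab_frame('wrist'); g=grab_frame('top'); h=grab_frame('scene');pickle.dump((s,f,g,h),open('f3.pkl','wb'))
E
```

```text
clock: 3.25
tool_pos: [0.4604, 0.2916, 0.0329]
tcp_rot: [[-0.097, 0.995, 0.001], [0.995, 0.097, 0.0], [-0.0, 0.001, -1.0]]
wrist_force: [-1.9, -1.4, 5.6]
gripper_width: 0.0113
grip_force: 108.7
[0.46043705 0.29156609 0.03289655] [-1.86638979 -1.42081379  5.61122808] [-0.18459261  0.31976913  0.06550286] 108.6843752861023
```

```bash
cat > r.py <<'E'
from h import *
# tube y,z in tray frame from wrist view; tray in tool: x=tool y-155, y=tool x - y0, z = z0 - tool z
Z0=0.021; Y0=0.0
def tube(f,ztube=.055,cols=range(546,559,3),dbg=0):
    hsv=cv2.cvtColor(f['image'],cv2.COLOR_RGB2HSV); M=np.array(f['mount'])
    m=cv2.inRange(hsv,(4,130,50),(20,255,255)); m=cv2.morphologyEx(m,cv2.MORPH_CLOSE,np.ones((9,9)))
    yc,zc=M[0,3]-Y0,Z0-M[2,3]; out=[]
    for c in cols:
        v=np.nonzero(m[:,c])[0]
        if len(v)<20: continue
        g=np.split(v,np.nonzero(np.diff(v)>2)[0]+1); v=max(g,key=len)
        p=cv2.undistortPoints(np.float64([[c,v[0]-.5],[c,v[-1]+.5]]).reshape(-1,1,2),f['K'],f['distortion'])[:,0]
        d=np.c_[p,np.ones(2)]@M[:3,:3].T; a=np.arctan2(d[:,0],d[:,2]) # angle from down toward +y
        h=zc-ztube; b=a.mean(); full=yc+h*np.tan(b)
        # top edge only
        t=(a[0]); one=yc+h*np.tan(t)-.035/np.cos(t)
        half=abs(a[0]-a[1])/2; out.append((full,one,.035/np.sin(half)*np.cos(b),v[0],v[-1]))
    return np.array(out)
E
python3 - <<'E'
from r import *
s,f,g,h=pickle.load(open('f3.pkl','rb'))
print(tube(f,.060).round(4))
def sim(ys,res,tau=.03,r=-.034,T0=.14,lag=.03,n=1):
    dt=.001; ts=np.arange(0,.125*len(ys)+.6,dt); k=np.interp(ts,.125*np.arange(len(ys)+1),[0]+list(ys))
    u=np.zeros_like(k); x=v=0; w=1/tau
    for i in range(len(k)): a=w*w*(k[i]-x)-2*w*v; v+=a*dt; x+=v*dt; u[i]=x
    acc=np.gradient(np.gradient(u,dt),dt); rv=0; o=[]
    for i,t in enumerate(ts):
        if t>T0:
            F=9.81*r/1.14-acc[i]; R=9.81*res
            if rv==0 and abs(F)<R: pass
            else:
                s=np.sign(rv) if rv else np.sign(F); nv=rv+2/3*(F-s*R)*dt
                rv=0 if rv*nv<0 else nv; r+=rv*dt
        o.append((r,rv))
    return np.array(o),ts
if 1:
  for ys in ([0,-2,-9,-22,-36,-48,-56,-60],[0,-2,-9,-24,-40,-54,-61,-64],[0,-2,-9,-24,-42,-58,-66,-68],[0,-2,-9,-24,-44,-62,-70,-70]):
    for res in (.008,.015,.022):
      for tau in (.02,.06):
        o,t=sim(np.array(ys)/1000,res,tau); print(ys[-1],res,tau,(o[[375,500,750,1000,1300]]*1000).round(0).tolist())
E
```

```text
[[-2.530e-02 -3.310e-02  1.591e-01  2.770e+02  4.040e+02]
 [-2.580e-02 -3.310e-02  1.568e-01  2.770e+02  4.060e+02]
 [-2.630e-02 -3.310e-02  1.546e-01  2.770e+02  4.080e+02]
 [-2.650e-02 -3.310e-02  1.535e-01  2.770e+02  4.090e+02]
 [-2.690e-02 -3.310e-02  1.514e-01  2.770e+02  4.110e+02]]
-60 0.008 0.02 [[-34.0, -5.0], [-34.0, -1.0], [-39.0, -44.0], [-62.0, -142.0], [-129.0, -306.0]]
-60 0.008 0.06 [[-36.0, -8.0], [-36.0, 0.0], [-38.0, -27.0], [-55.0, -115.0], [-112.0, -266.0]]
-60 0.015 0.02 [[-34.0, -2.0], [-34.0, -1.0], [-37.0, -31.0], [-55.0, -112.0], [-108.0, -240.0]]
-60 0.015 0.06 [[-34.0, 0.0], [-34.0, 0.0], [-35.0, -16.0], [-47.0, -85.0], [-90.0, -199.0]]
-60 0.022 0.02 [[-34.0, -0.0], [-34.0, -0.0], [-35.0, -19.0], [-49.0, -84.0], [-89.0, -177.0]]
-60 0.022 0.06 [[-34.0, 0.0], [-34.0, 0.0], [-34.0, -9.0], [-43.0, -63.0], [-75.0, -148.0]]
-64 0.008 0.02 [[-34.0, -5.0], [-33.0, 8.0], [-36.0, -37.0], [-61.0, -150.0], [-129.0, -307.0]]
-64 0.008 0.06 [[-36.0, -8.0], [-36.0, 1.0], [-38.0, -25.0], [-56.0, -126.0], [-116.0, -278.0]]
-64 0.015 0.02 [[-34.0, -2.0], [-33.0, 5.0], [-
[... 768 characters left out ...]
0], [-53.0, -115.0], [-101.0, -211.0]]
-68 0.022 0.06 [[-34.0, 0.0], [-34.0, 0.0], [-34.0, -6.0], [-45.0, -85.0], [-84.0, -175.0]]
-70 0.008 0.02 [[-34.0, -5.0], [-33.0, 8.0], [-33.0, -23.0], [-59.0, -167.0], [-127.0, -306.0]]
-70 0.008 0.06 [[-36.0, -8.0], [-36.0, 1.0], [-36.0, -15.0], [-55.0, -140.0], [-118.0, -286.0]]
-70 0.015 0.02 [[-34.0, -2.0], [-33.0, 5.0], [-34.0, -22.0], [-58.0, -155.0], [-120.0, -274.0]]
-70 0.015 0.06 [[-34.0, 0.0], [-34.0, 0.0], [-35.0, -9.0], [-50.0, -118.0], [-102.0, -234.0]]
-70 0.022 0.02 [[-34.0, -0.0], [-33.0, 1.0], [-34.0, -16.0], [-55.0, -136.0], [-108.0, -231.0]]
-70 0.022 0.06 [[-34.0, 0.0], [-34.0, 0.0], [-34.0, -4.0], [-46.0, -99.0], [-89.0, -189.0]]
```

```bash
cat > sim.py <<'E'
import numpy as np
from scipy.optimize import minimize
def sim(ys,res,tau,r=-.029,rv=0.,T0=.05,tilt=0.,hold=.4,v0=0.):
    dt=.002; ts=np.arange(0,.125*len(ys)+hold,dt); k=np.interp(ts,.125*np.arange(len(ys)+1),[0]+list(ys))
    x=-2*tau*v0; v=v0; w=1/tau; o=[]
    for i,t in enumerate(ts):
        a=w*w*(k[i]-x)-2*w*v; v+=a*dt; x+=v*dt
        if t>T0:
            F=9.81*(r/1.14-tilt)-a; R=9.81*res
            if rv!=0 or abs(F)>R:
                s=np.sign(rv) if rv else np.sign(F); nv=rv+2/3*(F-s*R)*dt
                rv=0. if rv*nv<0 else nv; r+=rv*dt
        o.append((r,rv))
    return np.array(o)
SC=[(res,tau) for res in (.010,.015,.020) for tau in (.02,.05)]
E
python3 - <<'E'
from sim import *
def J(p):
    ys=[0,0,0]+list(p/1000); c=0
    for sc in SC:
        o=sim(ys,*sc); c+=(o[499,0]*1e3)**2+(.42*o[499,1]*1e3)**2+(o[-1,0]*1e3)**2
    return c
best=min((minimize(J,p0,method='Nelder-Mead',options=dict(maxiter=250)) for p0 in ([-25,-55,-65,-65,-65],[-20,-50,-80,-80,-75])),key=lambda q:q.fun)
print(best.x.round(1),best.fun); ys=[0,0,0]+list(best.x.round(0)/1000)
for r0 in(-.027,-.029,-.032):
  for sc in SC: print(r0,sc,(sim(ys,*sc,r=r0)[[187,250,312,375,437,499,-1]]*1e3).round(0).tolist())
E
python3 -m handwheel '{"hand":[0,0,0,0,0,0,0,0],"linear":[[0,0,-0.001],[0,0,-0.003],[0,0,-0.004],[-0.001,0,-0.004],[-0.0025,0,-0.004],[-0.0035,0,-0.004],[-0.0045,0,-0.004],[-0.0045,0,-0.004]],"yaw":[0,0,0,0,0,0,0,0]}' 110
python3 - <<'E'
from cell import *
from r import *
s=observe(); print(s['tool_pos'],s['wrist_force'],s['ft_torque'])
f=grab_frame('wrist'); print(tube(f,.056)[:,1:].round(4))
E
```

```text
[ -36.6 -107.5  -41.3 -131.8 -141.8] 4687.403241469811
-0.027 (0.01, 0.02) [[-32.0, -32.0], [-21.0, 129.0], [9.0, 292.0], [-15.0, -398.0], [5.0, 385.0], [17.0, -15.0], [-1.0, -32.0]]
-0.027 (0.01, 0.05) [[-32.0, -32.0], [-29.0, 82.0], [-8.0, 232.0], [-8.0, -235.0], [-14.0, 180.0], [3.0, 40.0], [-25.0, -99.0]]
-0.027 (0.015, 0.02) [[-30.0, -20.0], [-18.0, 141.0], [14.0, 302.0], [-10.0, -392.0], [10.0, 385.0], [22.0, -14.0], [10.0, -2.0]]
-0.027 (0.015, 0.05) [[-30.0, -20.0], [-25.0, 92.0], [-4.0, 241.0], [-2.0, -221.0], [-6.0, 198.0], [13.0, 60.0], [-1.0, -38.0]]
-0.027 (0.02, 0.02) [[-28.0, -9.0], [-15.0, 150.0], [18.0, 310.0], [-3.0, -362.0], [20.0, 413.0], [36.0, 11.0], [37.0, 17.0]]
-0.027 (0.02, 0.05) [[-28.0, -9.0], [-22.0, 101.0], [-0.0, 248.0], [2.0, -218.0], [-1.0, 207.0], [20.0, 69.0], [14.0, 0.0]]
-0.029 (0.01, 0.02) [[-35.0, -36.0], [-24.0, 128.0], [6.0, 288.0], [-19.0, -400.0], [1.0, 384.0], [13.0, -19.0], [-9.0, -49.0]]
-0.029 (0.01, 0.05) [[-35.0, -36.0], [-32.0, 76.0], [-13.0, 224.0], [-13.0, -246.0], [-21.0, 169.0], [-5.0, 24.0], [-45.0, -144.0]]
-0.029 (0.015, 0.02) 
[... 1118 characters left out ...]
 [14.0, -24.0], [-4.0, -23.0]]
-0.032 (0.02, 0.05) [[-35.0, -19.0], [-30.0, 88.0], [-10.0, 229.0], [-10.0, -241.0], [-16.0, 176.0], [-1.0, 25.0], [-33.0, -104.0]]
clock: 4.4
tool_pos: [0.4607, 0.287, 0.0363]
tcp_rot: [[-0.096, 0.995, -0.0], [0.995, 0.096, -0.0], [-0.0, -0.0, -1.0]]
wrist_force: [-0.3, 0.9, -3.1]
gripper_width: 0.0112
grip_force: 107.6
[0.46065941 0.2870265  0.03630054] [-0.34478392  0.87812846 -3.10976485] [-0.02052872  0.24223414 -0.04543425]
[[-2.890e-02  1.471e-01  2.660e+02  4.040e+02]
 [-2.890e-02  1.451e-01  2.660e+02  4.060e+02]
 [-2.890e-02  1.432e-01  2.660e+02  4.080e+02]
 [-2.890e-02  1.423e-01  2.660e+02  4.090e+02]
 [-2.890e-02  1.405e-01  2.660e+02  4.110e+02]]
```

Run:
```python
from sim import *
for y in ([-25,-55,-60],[-25,-62,-72],[-28,-68,-80],[-30,-74,-80],[-30,-74,-90]):
  print(y)
  for sc in SC: print(sc,(sim([0]*5+[v/1000 for v in y],*sc,T0=.42)[[312,374,437,499,549,599,-1]]*1e3).round(0).tolist())
```

```text
[-25, -55, -60]
(0.01, 0.02) [[-31.0, -21.0], [-24.0, 79.0], [-13.0, 86.0], [-14.0, -48.0], [-21.0, -79.0], [-30.0, -88.0], [-50.0, -120.0]]
(0.01, 0.05) [[-31.0, -21.0], [-29.0, 48.0], [-21.0, 74.0], [-18.0, -26.0], [-23.0, -75.0], [-32.0, -99.0], [-56.0, -140.0]]
(0.015, 0.02) [[-30.0, -14.0], [-23.0, 85.0], [-11.0, 89.0], [-12.0, -44.0], [-18.0, -70.0], [-25.0, -74.0], [-42.0, -93.0]]
(0.015, 0.05) [[-30.0, -14.0], [-28.0, 51.0], [-20.0, 74.0], [-17.0, -25.0], [-22.0, -71.0], [-30.0, -91.0], [-51.0, -121.0]]
(0.02, 0.02) [[-30.0, -8.0], [-21.0, 89.0], [-10.0, 90.0], [-10.0, -40.0], [-16.0, -62.0], [-22.0, -61.0], [-34.0, -67.0]]
(0.02, 0.05) [[-30.0, -8.0], [-27.0, 55.0], [-18.0, 75.0], [-15.0, -24.0], [-20.0, -65.0], [-27.0, -80.0], [-45.0, -98.0]]
[-25, -62, -72]
(0.01, 0.02) [[-31.0, -21.0], [-24.0, 79.0], [-10.0, 123.0], [-8.0, -21.0], [-13.0, -73.0], [-21.0, -79.0], [-38.0, -99.0]]
(0.01, 0.05) [[-31.0, -21.0], [-29.0, 48.0], [-19.0, 101.0], [-13.0, 0.0], [-16.0, -63.0], [-24.0, -91.0], [-46.0, -124.0]]
(0.015, 0.02) [[-30.0, -14.0], [-23.0, 85.0], [-8.0, 126.0], [-5.0, -18.0
[... 1948 characters left out ...]
.0, -21.0], [-22.0, 106.0], [-3.0, 164.0], [4.0, 12.0], [0.0, -63.0], [-6.0, -63.0], [-19.0, -64.0]]
(0.01, 0.05) [[-31.0, -21.0], [-28.0, 66.0], [-15.0, 134.0], [-4.0, 38.0], [-5.0, -43.0], [-11.0, -75.0], [-28.0, -93.0]]
(0.015, 0.02) [[-30.0, -14.0], [-20.0, 113.0], [-1.0, 169.0], [7.0, 15.0], [3.0, -59.0], [-2.0, -53.0], [-12.0, -42.0]]
(0.015, 0.05) [[-30.0, -14.0], [-27.0, 70.0], [-13.0, 136.0], [-2.0, 36.0], [-3.0, -42.0], [-9.0, -70.0], [-24.0, -78.0]]
(0.02, 0.02) [[-30.0, -8.0], [-19.0, 114.0], [0.0, 167.0], [7.0, 9.0], [4.0, -59.0], [-2.0, -49.0], [-10.0, -30.0]]
(0.02, 0.05) [[-30.0, -8.0], [-25.0, 74.0], [-12.0, 136.0], [-1.0, 35.0], [-1.0, -42.0], [-7.0, -65.0], [-20.0, -64.0]]
```

Run:
```python
from sim import *
for y in ([-36,-86,-105],[-38,-92,-110],[-40,-98,-115],[-40,-98,-125],[-44,-105,-125]):
  print(y)
  for sc in SC[::2]+[(.015,.05)]: print(sc,(sim([0]*5+[v/1000 for v in y],*sc,T0=.42)[[374,437,499,524,549,599,-1]]*1e3).round(0).tolist())
```

```text
[-36, -86, -105]
(0.01, 0.02) [[-19.0, 139.0], [4.0, 202.0], [15.0, 40.0], [15.0, -28.0], [13.0, -46.0], [9.0, -38.0], [3.0, -18.0]]
(0.015, 0.02) [[-18.0, 142.0], [5.0, 201.0], [16.0, 37.0], [16.0, -30.0], [14.0, -46.0], [10.0, -34.0], [6.0, -6.0]]
(0.02, 0.02) [[-17.0, 144.0], [7.0, 200.0], [17.0, 33.0], [17.0, -33.0], [15.0, -47.0], [11.0, -31.0], [8.0, 0.0]]
(0.015, 0.05) [[-25.0, 93.0], [-8.0, 169.0], [7.0, 65.0], [9.0, 13.0], [8.0, -25.0], [4.0, -51.0], [-6.0, -44.0]]
[-38, -92, -110]
(0.01, 0.02) [[-19.0, 148.0], [7.0, 223.0], [18.0, 38.0], [19.0, -26.0], [17.0, -42.0], [13.0, -31.0], [9.0, -6.0]]
(0.015, 0.02) [[-17.0, 152.0], [8.0, 223.0], [20.0, 35.0], [20.0, -28.0], [18.0, -42.0], [14.0, -27.0], [12.0, 0.0]]
(0.02, 0.02) [[-15.0, 159.0], [11.0, 228.0], [23.0, 38.0], [23.0, -24.0], [21.0, -35.0], [19.0, -15.0], [18.0, 0.0]]
(0.015, 0.05) [[-25.0, 100.0], [-6.0, 187.0], [10.0, 68.0], [12.0, 15.0], [12.0, -23.0], [8.0, -46.0], [-0.0, -34.0]]
[-40, -98, -115]
(0.01, 0.02) [[-18.0, 158.0], [10.0, 244.0], [22.0, 36.0], [22.0, -24.0], [20.0, -37.0], [17.0, -25.0], [15.0, 1.0]]
(0
[... 618 characters left out ...]
5.0, 169.0], [14.0, 250.0], [31.0, 90.0], [33.0, -8.0], [32.0, -28.0], [30.0, -4.0], [31.0, 8.0]]
(0.015, 0.05) [[-25.0, 107.0], [-4.0, 204.0], [16.0, 111.0], [20.0, 51.0], [21.0, -4.0], [18.0, -36.0], [13.0, -14.0]]
[-44, -105, -125]
(0.01, 0.02) [[-15.0, 184.0], [15.0, 268.0], [30.0, 65.0], [32.0, -6.0], [31.0, -20.0], [30.0, -1.0], [32.0, 21.0]]
(0.015, 0.02) [[-14.0, 187.0], [17.0, 269.0], [32.0, 62.0], [33.0, -10.0], [32.0, -22.0], [31.0, 0.0], [33.0, 16.0]]
(0.02, 0.02) [[-13.0, 190.0], [18.0, 268.0], [33.0, 58.0], [34.0, -12.0], [33.0, -22.0], [32.0, 1.0], [33.0, 11.0]]
(0.015, 0.05) [[-24.0, 123.0], [-1.0, 223.0], [19.0, 94.0], [22.0, 37.0], [23.0, -9.0], [20.0, -30.0], [17.0, -2.0]]
```

```bash
cat > look.py <<'E'
from cell import *
from r import *
import sys
s=observe(); f=grab_frame('wrist'); s2=observe(); f2=grab_frame('wrist'); 
a=[tube(x)[:,1] for x in (f,f2)]
print('r',[None if len(x)==0 else np.median(x).round(4) for x in a], 'tcp',np.round(s2['tool_pos'],4),'yaw',np.degrees(np.arctan2(s2['tcp_rot'][1][1],s2['tcp_rot'][0][1])).round(2),'M',np.round(s2['ft_torque'],2),'zrow',np.round(s2['tcp_rot'][2],4), s2['clock'])
pickle.dump((s,f,s2,f2),open('last.pkl','wb')); cv2.imwrite('pics/last.png',f2['image'][:,:,::-1])
E
python3 -m handwheel '{"hand":[0,0,0,0,0,0,0,0],"linear":[[0,0,0],[0,0,0],[0,0,-0.001],[0,0,-0.012],[0,0,-0.052],[-0.036,0,-0.08],[-0.086,0,-0.1],[-0.105,0,-0.112]],"yaw":[0,0,0,0,0,0,0,0]}' 110; python3 look.py
```

```text
clock: 5.45
tool_pos: [0.471, 0.1806, 0.15]
tcp_rot: [[-0.095, 0.996, 0.001], [0.996, 0.095, -0.0], [-0.0, 0.001, -1.0]]
wrist_force: [-0.0, -0.3, -3.0]
gripper_width: 0.0112
grip_force: 108.0
r [np.float64(0.0166), np.float64(0.0134)] tcp [0.4719 0.1796 0.1511] yaw 5.39 M [-0.03  0.19 -0.  ] zrow [-0.001   0.0033 -1.    ] 5.5
```

View pics/last.png

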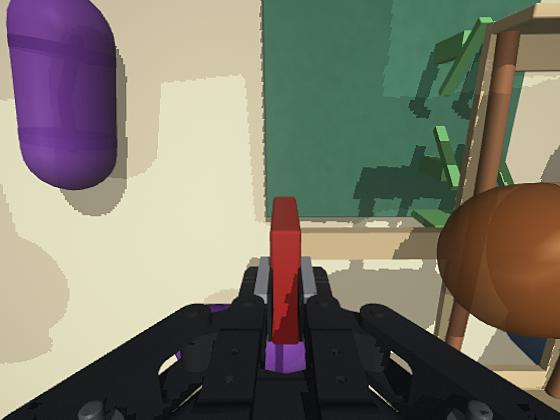

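```bash
python3 -m handwheel '{"hand":[0,0,0,0,0,0,0,0],"linear":[[0,0,-0.008],[0,0,-0.024],[0,0,-0.042],[0,0,-0.06],[0,0,-0.078],[0,0,-0.094],[0,0,-0.106],[0,0,-0.112]],"yaw":[0,0,0,0,0,0,0,0]}' 110; python3 look.py
```

```text
clock: 6.55
tool_pos: [0.4707, 0.1831, 0.2607]
tcp_rot: [[-0.097, 0.995, 0.0], [0.995, 0.097, 0.0], [0.0, 0.0, -1.0]]
wrist_force: [-0.8, -0.0, -3.9]
gripper_width: 0.0111
grip_force: 108.0
r [np.float64(-0.0237), np.float64(-0.0254)] tcp [0.4708 0.183  0.2611] yaw 5.56 M [-0.02  0.46  0.01] zrow [ 1.e-04  8.e-04 -1.e+00] 6.6
```

```bash
cat > plan.py <<'E'
from sim import *
# fit over (res, tilt, v) from first r pair and last pair
def fit(r0,r1,q0,q1,T,dy=0.):
    out=[]
    for res in (.006,.009,.012,.015,.018):
        for tilt in np.arange(-.012,.0121,.003):
            for v in np.arange(-.11,.03,.005):
                o=sim([0]*8,res,.03,r=r1,rv=v,T0=-1,tilt=tilt,hold=T-1+.06)
                i=int(T/.002); e=np.hypot(o[i-25,0]-q0,o[i,0]-q1)*1e3
                out.append((e,res,tilt,v,o[i,1]))
    return sorted(out)[:14]
E
python3 - <<'E'
from plan import *
for x in fit(.0166,.0134,-.0237,-.0254,1.1): print(np.round(x,4))
E
```

```text
[ 1.059   0.009  -0.003  -0.07   -0.0396]
[ 1.059   0.012  -0.     -0.07   -0.0396]
[ 1.059   0.015   0.003  -0.07   -0.0396]
[ 1.059   0.018   0.006  -0.07   -0.0396]
[ 1.059   0.006  -0.006  -0.07   -0.0396]
[ 1.1738  0.015  -0.012  -0.105  -0.    ]
[ 1.1738  0.018  -0.009  -0.105  -0.    ]
[ 2.411   0.009   0.003  -0.055  -0.0484]
[ 2.411   0.006  -0.     -0.055  -0.0484]
[ 2.411   0.015   0.009  -0.055  -0.0484]
[ 2.411   0.018   0.012  -0.055  -0.0484]
[ 2.411   0.012   0.006  -0.055  -0.0484]
[ 2.6306  0.006   0.009  -0.035  -0.0792]
[ 2.6306  0.009   0.012  -0.035  -0.0792]
```

```bash
cat >> plan.py <<'E'
def plan(r,v,p0,n=5,scs=((.011,.025,0.),(.015,.025,.003),(.013,.035,.0),(.015,.02,0.)),pre=0,dr=.0015,dv=.006,target=0.):
    cases=[(r+a*dr,v+a*dv,sc) for sc in scs for a in(-1,1)]
    def ys(p): return [0]*pre+list(np.r_[p,[p[-1]]*(8-pre-n)]/1000)
    def J(p):
        c=0.02*np.sum(np.diff(np.r_[0,p],2)**2)
        for a,b,sc in cases:
            o=sim(ys(p),sc[0],sc[1],r=a,rv=b,T0=-1,tilt=sc[2],hold=.11)
            c+=((o[-1,0]-target)*1e3)**2+(.42*o[-1,1]*1e3)**2+np.sum(np.clip(abs(o[:,0])*1e3-25,0,99)**2)*.02
        return c
    q=minimize(J,p0,method='Nelder-Mead',options=dict(maxiter=150)); p=q.x.round(0)
    print(p,round(q.fun,1))
    for a,b,sc in cases: print(sc,(sim(ys(p),sc[0],sc[1],r=a,rv=b,T0=-1,tilt=sc[2],hold=.11)[[62,125,187,250,375,499,-1]]*1e3).round(0).tolist())
E
time python3 -c "
from plan import *
plan(-.0274,-.040,[-30,-75,-95,-100,-100.])"
```

```text
[ -30.  -95.  -82.  -90. -122.] 24233.4
(0.011, 0.025, 0.0) [[-24.0, 77.0], [-1.0, 244.0], [-1.0, -135.0], [-11.0, -42.0], [-11.0, -85.0], [-34.0, -106.0], [-47.0, -123.0]]
(0.011, 0.025, 0.0) [[-19.0, 92.0], [6.0, 263.0], [8.0, -116.0], [1.0, -15.0], [10.0, -40.0], [2.0, -21.0], [1.0, -12.0]]
(0.015, 0.025, 0.003) [[-24.0, 77.0], [-1.0, 238.0], [-2.0, -143.0], [-13.0, -50.0], [-16.0, -101.0], [-44.0, -130.0], [-60.0, -154.0]]
(0.015, 0.025, 0.003) [[-20.0, 88.0], [5.0, 252.0], [5.0, -124.0], [-2.0, -24.0], [3.0, -62.0], [-12.0, -57.0], [-19.0, -58.0]]
(0.013, 0.035, 0.0) [[-26.0, 68.0], [-6.0, 226.0], [-2.0, -107.0], [-12.0, -53.0], [-13.0, -79.0], [-38.0, -114.0], [-51.0, -132.0]]
(0.013, 0.035, 0.0) [[-22.0, 81.0], [1.0, 244.0], [7.0, -87.0], [-0.0, -26.0], [7.0, -39.0], [-4.0, -37.0], [-8.0, -31.0]]
(0.015, 0.02, 0.0) [[-23.0, 78.0], [2.0, 243.0], [-3.0, -153.0], [-13.0, -44.0], [-15.0, -97.0], [-41.0, -115.0], [-54.0, -134.0]]
(0.015, 0.02, 0.0) [[-18.0, 97.0], [10.0, 267.0], [8.0, -118.0], [3.0, 0.0], [15.0, -28.0], [13.0, 0.0], [13.0, 0.0]]
real	0m5.408s
user	0m5.992s
sys	0m0.088s
```

```bash
cat >> plan.py <<'E'
def scan(r,v,shapes,Ds,scs=((.011,.025,0.),(.015,.025,.003),(.013,.035,.0),(.015,.02,0.)),dr=.001,dv=.004):
    cases=[(r+a*dr,v+a*dv,sc) for sc in scs for a in(-1,1)]
    res=[]
    for sh in shapes:
        for D in Ds:
            ys=np.round(np.array(sh)*D)/1000
            E=np.array([sim(ys,sc[0],sc[1],r=a,rv=b,T0=-1,tilt=sc[2],hold=.11) for a,b,sc in cases])
            z=E[:,-1,0]+.42*E[:,-1,1]; res.append((abs(z).max()*1e3,sh,D,(z*1e3).round(0).tolist(),(E[:,-1,0]*1e3).round(0).tolist(),(E[:,:,0].min()*1e3).round(0),(E[:,:,0].max()*1e3).round(0)))
    for q in sorted(res,key=lambda q:q[0])[:4]: print(q)
S3=[.35,.8,1,1,1,1,1,1]; S4=[.2,.5,.8,1,1,1,1,1]; S6=[.3,.55,.75,.88,.96,1,1,1]; S8=[.22,.42,.6,.74,.85,.93,.98,1]
E
python3 -c "
from plan import *
scan(-.0274,-.040,[S3,S4,S6,S8],range(-100,-320,-15))"
```

```text
(np.float64(51.45765973232833), [0.3, 0.55, 0.75, 0.88, 0.96, 1, 1, 1], -160, [20.0, 51.0, -21.0, 20.0, 1.0, 24.0, 16.0, 43.0], [18.0, 38.0, -6.0, 20.0, 5.0, 22.0, 16.0, 34.0], np.float64(-29.0), np.float64(38.0))
(np.float64(52.868006867772195), [0.22, 0.42, 0.6, 0.74, 0.85, 0.93, 0.98, 1], -190, [21.0, 53.0, -23.0, 16.0, 2.0, 27.0, 7.0, 33.0], [22.0, 45.0, -1.0, 20.0, 11.0, 27.0, 13.0, 32.0], np.float64(-29.0), np.float64(45.0))
(np.float64(62.4810210979171), [0.35, 0.8, 1, 1, 1, 1, 1, 1], -130, [6.0, 62.0, -44.0, 18.0, -9.0, 26.0, 1.0, 27.0], [6.0, 40.0, -21.0, 18.0, -5.0, 22.0, 1.0, 23.0], np.float64(-29.0), np.float64(40.0))
(np.float64(63.45735657233212), [0.2, 0.5, 0.8, 1, 1, 1, 1, 1], -160, [27.0, 63.0, -27.0, 17.0, -8.0, 41.0, 9.0, 58.0], [22.0, 43.0, -9.0, 17.0, 0.0, 32.0, 9.0, 41.0], np.float64(-29.0), np.float64(43.0))
```

```bash
python3 -m handwheel '{"hand":[0,0,0,0,0,0,0,0],"linear":[[-0.046,0,0],[-0.085,0,0],[-0.116,0,-0.001],[-0.136,0,-0.002],[-0.149,0,-0.003],[-0.155,0,-0.003],[-0.155,0,-0.003],[-0.155,0,-0.003]],"yaw":[0,0,0,0,0,0,0,0]}' 110; python3 look.py
```

```text
clock: 7.65
tool_pos: [0.4856, 0.0289, 0.2632]
tcp_rot: [[-0.097, 0.995, -0.0], [0.995, 0.097, 0.0], [0.0, -0.0, -1.0]]
wrist_force: [-0.6, -0.5, -3.7]
gripper_width: 0.0112
grip_force: 108.0
r [np.float64(0.0215), np.float64(0.022)] tcp [0.4856 0.0289 0.2633] yaw 5.58 M [-0.03  0.43  0.02] zrow [ 1.e-04 -1.e-04 -1.e+00] 7.7
```

```bash
python3 -c "
from plan import *
scan(.0225,.009,[S3,S4,S6,S8],range(20,120,6))"
```

```text
(np.float64(27.304989164805427), [0.35, 0.8, 1, 1, 1, 1, 1, 1], 80, [-15.0, 2.0, -19.0, -2.0, -9.0, 27.0, -11.0, 14.0], [-14.0, 2.0, -16.0, -2.0, -9.0, 16.0, -11.0, 11.0], np.float64(-17.0), np.float64(24.0))
(np.float64(27.460937774579207), [0.22, 0.42, 0.6, 0.74, 0.85, 0.93, 0.98, 1], 116, [-17.0, 11.0, -15.0, -2.0, -10.0, 27.0, -11.0, 18.0], [-17.0, 1.0, -15.0, -3.0, -10.0, 10.0, -11.0, 7.0], np.float64(-17.0), np.float64(24.0))
(np.float64(29.08734638529243), [0.3, 0.55, 0.75, 0.88, 0.96, 1, 1, 1], 98, [-15.0, 9.0, -17.0, -2.0, -10.0, 29.0, -11.0, 9.0], [-14.0, 4.0, -16.0, -2.0, -10.0, 14.0, -11.0, 6.0], np.float64(-16.0), np.float64(24.0))
(np.float64(31.28278576612864), [0.3, 0.55, 0.75, 0.88, 0.96, 1, 1, 1], 104, [-31.0, -5.0, -27.0, -7.0, -16.0, 11.0, -16.0, 11.0], [-25.0, -5.0, -23.0, -7.0, -16.0, 4.0, -16.0, 6.0], np.float64(-25.0), np.float64(24.0))
```

```bash
python3 -m handwheel '{"hand":[0,0,0,0,0,0,0,0],"linear":[[0.028,0,0],[0.064,0,0],[0.08,0,0],[0.08,0,0],[0.08,0,0],[0.08,0,0],[0.08,0,0],[0.08,0,0]],"yaw":[0,0,0,0,0,0,0,0]}' 110; python3 look.py
```

```text
clock: 8.75
tool_pos: [0.4781, 0.1077, 0.2633]
tcp_rot: [[-0.096, 0.995, 0.0], [0.995, 0.096, -0.0], [-0.0, 0.0, -1.0]]
wrist_force: [-0.2, -0.1, -4.1]
gripper_width: 0.0112
grip_force: 108.0
r [np.float64(0.004), np.float64(0.004)] tcp [0.478  0.1078 0.2633] yaw 5.52 M [-0.03  0.42 -0.02] zrow [-1.e-04  0.e+00 -1.e+00] 8.8
```

```bash
python3 -m handwheel '{"hand":[0,0,0,0,0,0,0,0],"linear":[[0,0,0],[0,0,0],[0,0,0],[0,0,0],[0,0,0],[0,0,0],[0,0,0],[0,0,0]],"yaw":[0,0,0,0,0,0,0,0]}' 110 >/dev/null; python3 look.py
python3 -m handwheel '{"hand":[0,0,0,0,0,0,0,0],"linear":[[0,0,0],[0,0,0],[0,0,0],[0,0,0],[0,0,0],[0,0,0],[0,0,0],[0,0,0]],"yaw":[0,0,0,0,0,0,0,0]}' 110 >/dev/null; python3 look.py; cp last.pkl hold.pkl
python3 - <<'E'
from cell import *
from h import *
f=grab_frame('top'); pickle.dump(f,open('t1.pkl','wb'));cv2.imwrite('pics/t1.png',f['image'][:,:,::-1])
E
```

```text
r [np.float64(0.0045), np.float64(0.0049)] tcp [0.478  0.1079 0.2633] yaw 5.53 M [-0.03  0.43  0.01] zrow [-0. -0. -1.] 9.9
r [np.float64(0.0049), np.float64(0.0054)] tcp [0.478  0.108  0.2633] yaw 5.53 M [-0.07  0.38  0.04] zrow [-0.  0. -1.] 11.0
```

View pics/t1.png

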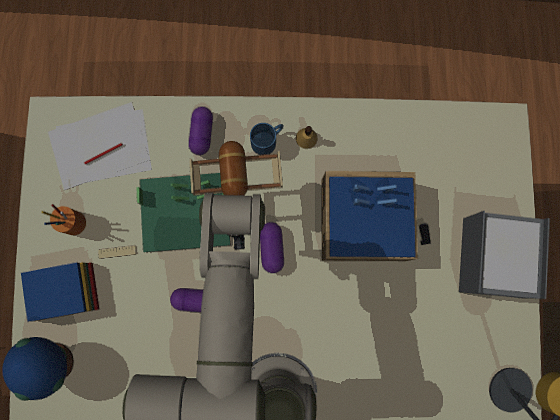

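```bash
python3 -m handwheel '{"hand":[0,0,0,0,0,0,0,0],"linear":[[0,0,0],[0,0,0],[0,0,0],[0,0,0],[0,0,0],[0,0,0],[0,0,0],[0,0,0]],"yaw":[0,0,0,0,0,0,0,0]}' 110 >/dev/null; python3 look.py
python3 -m handwheel '{"hand":[0,0,0,0,0,0,0,0],"linear":[[0,0,0],[0,0,0],[0,0,0],[0,0,0],[0,0,0],[0,0,0],[0,0,0],[0,0,0]],"yaw":[0,0,0,0,0,0,0,0]}' 110 >/dev/null; python3 look.py
python3 - <<'E'
from h import *
f=pickle.load(open('t1.pkl','rb'))
# predicted points of the tray at tool pose
t=np.array([.478,.108]); a=np.radians(5.53); R=np.array([[np.cos(a),-np.sin(a)],[np.sin(a),np.cos(a)]])
def W(x,y,z): return np.r_[t+R@np.array([x+.155,y]),z+.242]
for n,p in dict(rimL=(0,.12,.034),rimR=(0,-.12,.034),tubefar=(.08,.005,.055),tubenear=(-.08,.005,.055),cl1=(.048,.123,.006),cr1=(.048,-.123,.006)).items(): print(n,proj(f,W(*p)).round(1))
cv2.imwrite('pics/c2.png',cv2.resize(f['image'][130:205,180:295],None,fx=6,fy=6,interpolation=2)[:,:,::-1])
m=mask(f,(5,120,50),(18,255,255),(215,135,250,200)); 
for y in (150,160,170): v=np.nonzero(m[y])[0]; print(y,v.min(),v.max())
m=mask(f,(95,120,30),(125,255,255),(300,150,440,280)); import cv2
# notches: lighter blue
h=cv2.cvtColor(f['image'],cv2.COLOR_RGB2HSV); m=cv2.inRange(h,(100,60,140),(125,190,255)); m[:175]=0;m[215:]=0;m[:,:340]=0;m[:,412:]=0
n,l,st,ce=cv2.connectedComponentsWithStats(m); print(st[1:].tolist())
E
```

```text
r [np.float64(0.0059), np.float64(0.0059)] tcp [0.478  0.1079 0.2633] yaw 5.53 M [-0.05  0.47 -0.02] zrow [-0. -0. -1.] 12.15
r [np.float64(0.0064), np.float64(0.0064)] tcp [0.478  0.1079 0.2633] yaw 5.53 M [-0.07  0.44  0.03] zrow [-0. -0. -1.] 13.25
rimL [[190.2 175.3]]
rimR [[279.  167.9]]
tubefar [[230. 141.]]
tubenear [[234.4 199.7]]
cl1 [[189.6 160.6]]
cr1 [[278.4 153.2]]
150 219 242
160 215 242
170 220 244
[[355, 185, 2, 1, 2], [378, 185, 18, 5, 34], [356, 199, 1, 1, 1], [378, 199, 18, 4, 27]]
```

View pics/c2.png

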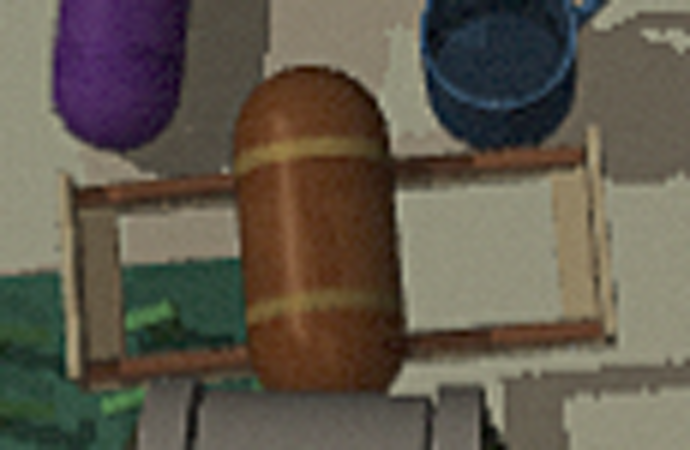

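```bash
python3 -m handwheel '{"hand":[0,0,0,0,0,0,0,0],"linear":[[-0.0005,0,0],[-0.0015,0,0],[-0.003,-0.001,0],[-0.005,-0.001,0],[-0.0075,-0.002,-0.001],[-0.0105,-0.002,-0.001],[-0.014,-0.003,-0.001],[-0.018,-0.004,-0.002]],"yaw":[0,0,0,0,0,0,0,0]}' 110 >/dev/null
python3 -m handwheel '{"hand":[0,0,0,0,0,0,0,0],"linear":[[-0.0045,-0.001,0],[-0.0095,-0.002,-0.001],[-0.015,-0.003,-0.001],[-0.021,-0.004,-0.002],[-0.0275,-0.005,-0.003],[-0.0345,-0.007,-0.003],[-0.042,-0.008,-0.004],[-0.05,-0.01,-0.005]],"yaw":[0,0,0,0,0,0,0,0]}' 110 >/dev/null
python3 -m handwheel '{"hand":[0,0,0,0,0,0,0,0],"linear":[[-0.0075,-0.001,-0.001],[-0.014,-0.003,-0.001],[-0.0195,-0.004,-0.002],[-0.024,-0.005,-0.002],[-0.0275,-0.005,-0.003],[-0.03,-0.006,-0.003],[-0.0315,-0.006,-0.003],[-0.032,-0.006,-0.003]],"yaw":[0,0,0,0,0,0,0,0]}' 110 ; python3 look.py
```

```text
clock: 16.3
tool_pos: [0.4677, 0.0065, 0.2733]
tcp_rot: [[-0.096, 0.995, -0.0], [0.995, 0.096, 0.0], [0.0, -0.0, -1.0]]
wrist_force: [0.7, 0.0, -3.1]
gripper_width: 0.0108
grip_force: 108.0
r [np.float64(0.0064), np.float64(0.0064)] tcp [0.4677 0.0065 0.2733] yaw 5.53 M [-0.06  0.42 -0.05] zrow [ 0. -0. -1.] 16.35
```

```bash
python3 -m handwheel '{"hand":[0,0,0,0,0,0,0,0],"linear":[[-0.0005,0,0],[-0.0015,0,0],[-0.003,-0.001,0],[-0.005,-0.001,0],[-0.0075,-0.002,0],[-0.0105,-0.002,0],[-0.014,-0.003,0],[-0.018,-0.004,0]],"yaw":[0.01,0.03,0.06,0.1,0.15,0.2,0.27,0.35]}' 110 >/dev/null
python3 -m handwheel '{"hand":[0,0,0,0,0,0,0,0],"linear":[[-0.0045,-0.001,0],[-0.0095,-0.002,0],[-0.015,-0.003,0],[-0.021,-0.004,0],[-0.0275,-0.006,0],[-0.0345,-0.007,0],[-0.042,-0.009,0],[-0.05,-0.011,0]],"yaw":[0.08,0.17,0.28,0.39,0.51,0.63,0.76,0.9]}' 110 >/dev/null
python3 -m handwheel '{"hand":[0,0,0,0,0,0,0,0],"linear":[[-0.008,-0.002,0],[-0.016,-0.004,0],[-0.024,-0.005,0],[-0.032,-0.007,0],[-0.04,-0.009,0],[-0.048,-0.011,0],[-0.056,-0.012,0],[-0.064,-0.014,0]],"yaw":[0.15,0.3,0.45,0.6,0.75,0.9,1.05,1.2]}' 110 >/dev/null
python3 -m handwheel '{"hand":[0,0,0,0,0,0,0,0],"linear":[[-0.0075,-0.002,0],[-0.014,-0.003,0],[-0.0195,-0.004,0],[-0.024,-0.005,0],[-0.0275,-0.006,0],[-0.03,-0.006,0],[-0.0315,-0.007,0],[-0.032,-0.007,0]],"yaw":[0.14,0.26,0.37,0.45,0.52,0.57,0.59,0.6]}' 110 ; python3 look.py
```

```text
clock: 20.4
tool_pos: [0.4446, -0.1598, 0.2733]
tcp_rot: [[-0.043, 0.999, 0.0], [0.999, 0.043, -0.0], [-0.0, 0.0, -1.0]]
wrist_force: [-0.1, 0.6, -3.9]
gripper_width: 0.0112
grip_force: 108.0
r [np.float64(0.0059), np.float64(0.0059)] tcp [ 0.4446 -0.1598  0.2733] yaw 2.48 M [-0.03  0.41  0.04] zrow [-1.e-04  0.e+00 -1.e+00] 20.45
```

```bash
python3 -m handwheel '{"hand":[0,0,0,0,0,0,0,0],"linear":[[-0.0005,0,0],[-0.0015,0,0],[-0.003,0,0],[-0.005,-0.001,0],[-0.0075,-0.001,0],[-0.0105,-0.001,0],[-0.014,-0.002,0],[-0.018,-0.002,0]],"yaw":[0.01,0.03,0.06,0.1,0.15,0.2,0.27,0.35]}' 110 >/dev/null
python3 -m handwheel '{"hand":[0,0,0,0,0,0,0,0],"linear":[[-0.0045,-0.001,0],[-0.0095,-0.001,0],[-0.015,-0.002,0],[-0.021,-0.003,0],[-0.0275,-0.004,0],[-0.0345,-0.005,0],[-0.042,-0.006,0],[-0.05,-0.007,0]],"yaw":[0.08,0.17,0.28,0.39,0.51,0.63,0.76,0.9]}' 110 >/dev/null
python3 -m handwheel '{"hand":[0,0,0,0,0,0,0,0],"linear":[[-0.0075,-0.001,0],[-0.014,-0.002,0],[-0.0195,-0.002,0],[-0.024,-0.003,0],[-0.0275,-0.004,0],[-0.03,-0.004,0],[-0.0315,-0.004,0],[-0.032,-0.004,0]],"yaw":[0.14,0.26,0.37,0.45,0.52,0.57,0.59,0.6]}' 110 ; python3 look.py
python3 - <<'E'
from cell import *
from h import *
f=grab_frame('top'); pickle.dump(f,open('t2.pkl','wb')); g=grab_frame('scene'); pickle.dump(g,open('sc2.pkl','wb'))
a=cv2.resize(f['image'][150:275,310:440],None,fx=4,fy=4,interpolation=2)
w=pickle.load(open('last.pkl','rb'))[3]['image']
o=np.zeros((500,800,3),np.uint8); o[:a.shape[0],:520]=a[:500,:520]; o[:210,520:800]=cv2.resize(w,(280,210)); o[210:500,520:800]=cv2.resize(g['image'][200:340,140:300],(280,290))
cv2.imwrite('pics/m2.png',o[:,:,::-1])
E
```

```text
clock: 23.5
tool_pos: [0.435, -0.2602, 0.2733]
tcp_rot: [[-0.011, 1.0, 0.0], [1.0, 0.011, 0.0], [0.0, 0.0, -1.0]]
wrist_force: [-0.3, 0.0, -2.6]
gripper_width: 0.0112
grip_force: 108.0
r [np.float64(0.0059), np.float64(0.0059)] tcp [ 0.4349 -0.2602  0.2733] yaw 0.63 M [-0.03  0.4   0.09] zrow [-0.  0. -1.] 23.55
```

View pics/m2.png

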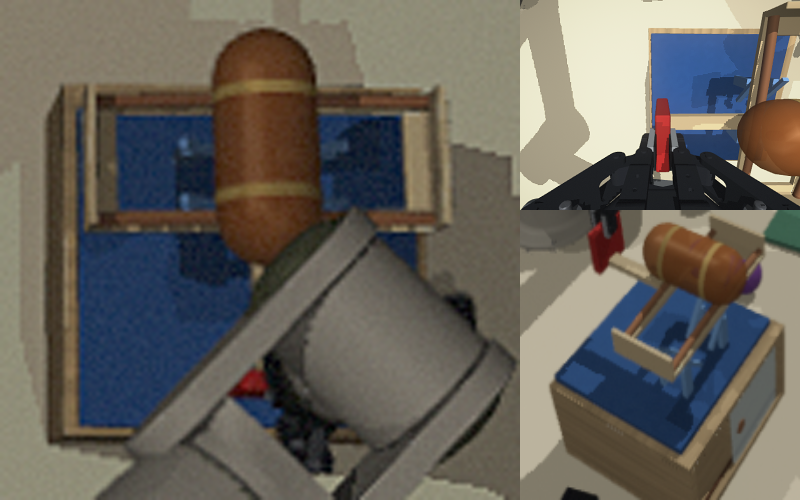

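Run:
```python
from h import *
f=pickle.load(open('t2.pkl','rb')); s,_,s2,w=pickle.load(open('last.pkl','rb'))
L,Rr=plane(f,[[332.5,189.5],[420.75,189.5]],.286); print('rims',L.round(4),Rr.round(4),'mid',((L+Rr)/2).round(4),'len',np.linalg.norm(L-Rr).round(4))
t=np.array(s2['tool_pos']);a=np.arctan2(s2['tcp_rot'][1][1],s2['tcp_rot'][0][1]); print('pred origin',(t[:2]+.155*np.array([np.cos(a),np.sin(a)])).round(4))
m=mask(w,(100,100,30),(125,255,255),(240,40,480,280))
# left edge (x=-175): rows 80..190 ; top edge (y=+125): cols 280..440
rows=np.arange(80,190,5); le=np.array([[np.nonzero(m[r])[0].min()-.5,r] for r in rows],float)
cols=np.arange(275,470,5); te=np.array([[c,np.nonzero(m[:,c])[0].min()-.5] for c in cols],float)
A=plane(w,le,.152,s2); B=plane(w,te,.152,s2)
kx=np.polyfit(A[:,1],A[:,0],1); ky=np.polyfit(B[:,0],B[:,1],1)
print('angles',-np.degrees(np.arctan(kx[0])),np.degrees(np.arctan(ky[0])),np.std(A[:,0]-np.polyval(kx,A[:,1])),np.std(B[:,1]-np.polyval(ky,B[:,0])))
x=np.polyval(kx,-.15);y=np.polyval(ky,x); x=np.polyval(kx,y); print('corner',x,y)
th=np.arctan(ky[0]); print('rest',x+.175*np.cos(th)+.125*np.sin(th), y+.175*np.sin(th)-.125*np.cos(th))
# neck/tab in wrist: tray frame left edge & rim check: top-view tube
```

```text
rims [ 0.5846 -0.1398  0.286 ] [ 0.5879 -0.3793  0.286 ] mid [ 0.5863 -0.2596  0.286 ] len 0.2396
pred origin [ 0.5899 -0.2585]
angles 0.20915758003187887 -0.011465883137933574 0.0002702934537166486 0.00026397685585787537
corner 0.41437371099967707 -0.14488251896557383
rest 0.5893486928191827 -0.26991753700957494
```

```bash
python3 -m handwheel '{"hand":[0,0,0,0,0,0,0,0],"linear":[[-0.0005,0,0],[-0.0015,0,0],[-0.003,0,0],[-0.005,0.001,0],[-0.0075,0.001,0],[-0.01,0.001,0],[-0.012,0.001,0],[-0.013,0.001,0]],"yaw":[0,0.1,0.1,0.2,0.2,0.3,0.3,0.3]}' 110 >/dev/null; python3 look.py
python3 -m handwheel '{"hand":[0,0,0,0,0,0,0,0],"linear":[[0,0,0.003],[0,0,0.009],[0,0,0.018],[0,0,0.028],[0,0,0.038],[0,0,0.047],[0,0,0.053],[0,0,0.055]],"yaw":[0,0,0,0,0,0,0,0]}' 110; python3 look.py
```

```text
r [np.float64(0.0064), np.float64(0.0064)] tcp [ 0.4361 -0.2733  0.2733] yaw 0.33 M [0.02 0.43 0.02] zrow [-0. -0. -1.] 24.75
clock: 25.8
tool_pos: [0.436, -0.2731, 0.218]
tcp_rot: [[-0.006, 1.0, -0.0], [1.0, 0.006, 0.0], [0.0, -0.0, -1.0]]
wrist_force: [0.2, 0.6, -3.1]
gripper_width: 0.0112
grip_force: 107.9
r [np.float64(0.0069), np.float64(0.0069)] tcp [ 0.436  -0.2732  0.218 ] yaw 0.33 M [-0.03  0.39  0.01] zrow [ 2.e-04 -2.e-04 -1.e+00] 25.85
```

```bash
python3 -m handwheel '{"hand":[0,0,0,0,0,0,0,0],"linear":[[0,0,0.002],[0,0,0.006],[0,0,0.012],[0,0,0.019],[0,0,0.025],[0,0,0.03],[0,0,0.033],[0,0,0.034]],"yaw":[0,0,0,0,0,0,0,0]}' 110 >/dev/null; python3 look.py
python3 -m handwheel '{"hand":[0,0,0,0,0,0,0,0],"linear":[[0,0,0.001],[0,0,0.002],[0,0,0.0035],[0,0,0.005],[0,0,0.0065],[0,0,0.008],[0,0,0.0095],[0,0,0.0105]],"yaw":[0,0,0,0,0,0,0,0]}' 110; python3 look.py
```

```text
r [np.float64(0.0069), np.float64(0.0074)] tcp [ 0.4361 -0.2732  0.1842] yaw 0.33 M [ 0.01  0.4  -0.02] zrow [ 0. -0. -1.] 26.95
clock: 28.0
tool_pos: [0.4361, -0.2732, 0.1737]
tcp_rot: [[-0.006, 1.0, 0.0], [1.0, 0.006, -0.0], [-0.0, 0.0, -1.0]]
wrist_force: [-0.1, 0.3, -2.1]
gripper_width: 0.0112
grip_force: 108.3
r [np.float64(0.002), np.float64(0.002)] tcp [ 0.4361 -0.2732  0.1737] yaw 0.33 M [ 0.03  0.15 -0.03] zrow [ 0.e+00  1.e-04 -1.e+00] 28.05
```

```bash
python3 -m handwheel '{"hand":[0,0,0,0,0,0,0,0],"linear":[[0,0,0.0005],[0,0,0.001],[0,0,0.001],[0,0,0.001],[0,0,0.001],[0,0,0.001],[0,0,0.001],[0,0,0.001]],"yaw":[0,0,0,0,0,0,0,0]}' 110; python3 look.py
```

```text
clock: 29.1
tool_pos: [0.4361, -0.2732, 0.1729]
tcp_rot: [[-0.006, 1.0, 0.0], [1.0, 0.006, -0.0], [-0.0, 0.0, -1.0]]
wrist_force: [-0.6, 0.1, 1.0]
gripper_width: 0.011
grip_force: 108.6
r [np.float64(0.0015), np.float64(0.0015)] tcp [ 0.4361 -0.2732  0.1729] yaw 0.33 M [-0.04  0.1   0.02] zrow [-2.e-04  2.e-04 -1.e+00] 29.15
```

```bash
python3 -m handwheel '{"hand":[0.015,0.02,0.03,0.035,0.04,0.04,0.04,0.04],"linear":[[0,0,0],[0,0,0],[0,0,0],[0,0,0],[0,0,0],[0,0,0],[0,0,0],[0,0,0]],"yaw":[0,0,0,0,0,0,0,0]}' 20
python3 -m handwheel '{"hand":[0.04,0.04,0.04,0.04,0.04,0.04,0.04,0.04],"linear":[[0,0,-0.004],[0,0,-0.014],[0,0,-0.03],[0,0,-0.05],[0,0,-0.07],[0,0,-0.09],[0,0,-0.1],[0,0,-0.1]],"yaw":[0,0,0,0,0,0,0,0]}' 20
python3 -m handwheel '{"hand":[0.04,0.04,0.04,0.04,0.04,0.04,0.04,0.04],"linear":[[0,-0.01,0],[0,-0.03,0],[0,-0.05,0],[0,-0.07,0],[0,-0.09,0],[0,-0.1,0],[0,-0.1,0],[0,-0.1,0]],"yaw":[0,0,0,0,0,0,0,0]}' 20
python3 - <<'E'
from cell import *
from h import *
s=observe();w=grab_frame('wrist');f=grab_frame('top'); g=grab_frame('scene')
a=cv2.resize(f['image'][150:275,310:440],(416,400),interpolation=2)
o=np.zeros((580,800,3),np.uint8); o[:400,:416]=a; o[:288,416:]=cv2.resize(w['image'],(384,288)); o[290:580,416:756]=cv2.resize(g['image'][200:340,140:300],(340,290))
cv2.imwrite('pics/m3.png',o[:,:,::-1]); pickle.dump((s,w,f,g),open('fin.pkl','wb'))
m=mask(w,(0,150,120),(6,255,255))|mask(w,(174,150,120),(180,255,255)); c=big(m); print('tab',rect(plane(w,c,.214,s)))
E
```

```text
clock: 30.2
tool_pos: [0.4361, -0.2732, 0.1728]
tcp_rot: [[-0.006, 1.0, 0.0], [1.0, 0.006, -0.0], [-0.0, 0.0, -1.0]]
wrist_force: [-0.1, 0.0, -1.7]
gripper_width: 0.0403
grip_force: 0.0
clock: 31.2
tool_pos: [0.4362, -0.2733, 0.2733]
tcp_rot: [[-0.006, 1.0, 0.001], [1.0, 0.006, -0.001], [-0.001, 0.001, -1.0]]
wrist_force: [0.4, -0.1, -0.9]
gripper_width: 0.0405
grip_force: 0.0
clock: 32.2
tool_pos: [0.3364, -0.2737, 0.2727]
tcp_rot: [[-0.006, 1.0, 0.0], [1.0, 0.006, 0.0], [0.0, 0.0, -1.0]]
wrist_force: [1.0, -0.6, -0.5]
gripper_width: 0.0398
grip_force: 0.0
tab (array([ 435.5, -272.8]), array([12.9, 57.9]), 0.25)
```

View pics/m3.png

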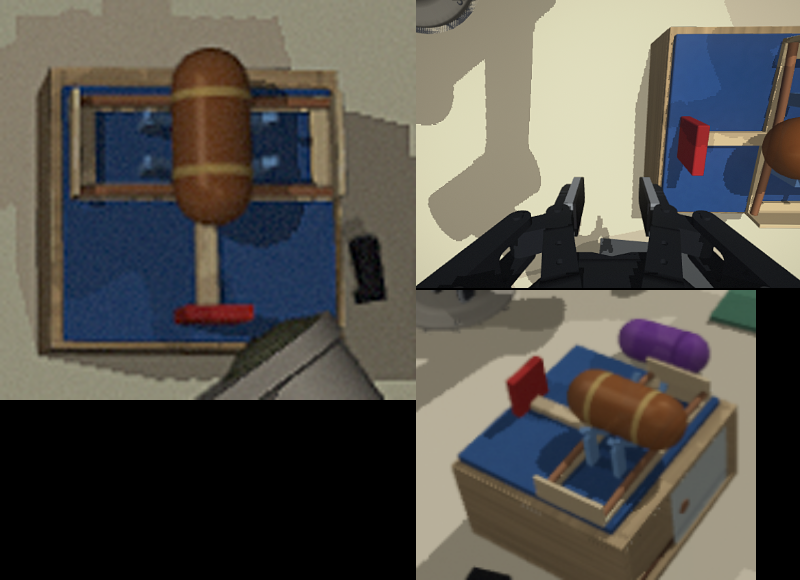

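Run:
```python
from h import *
s,w,f,g=pickle.load(open('fin.pkl','rb'))
P=plane(f,[[375.9,192.2]],.215)[0]; print(P)
from cell import *
if abs(P[0]-.59)<.02: print(hand_in())
```

```text
[ 0.59188113 -0.2708396   0.215     ]
the job is handed in; nothing more can be done
None
```

The job is done and handed in: I lifted the tray and held it at about 24 cm for more than 5 seconds with the tube within 7 mm of its middle, then set it on the blue cradle about 3 mm from its place, the tube in the notches and the gripper released and clear.

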